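# Weigh a salvaged transformer on the spring balance

## Task

Weigh the salvaged transformer: hang it by the eye of its yellow strap on the balance's sprung hook, easing it down until the hook carries its whole weight before you let go, so that the hook neither drops nor springs up and is never dragged to the end of its travel. Wait until the hook has stopped bobbing, then press the red hold button on the balance's foot fully down. Leave the transformer hanging still on the hook, and leave everything else on the bench where it is.

Things in the scene. Friction and masses are not known exactly. Their poses are not given: they have to be found in the camera images.
- strap_grip (a point): Centre of the yellow grip tab on top of the strap of the transformer to be weighed: an upright block 14 (x) x 20 (y) x 38 mm (z), gripped across y. This point is 119 mm above the transformer's underside; the tab reaches 18 mm above it, 19 mm below. z up, x through the strap's eye; same either way round.
- strap_eye (a point): Middle of the strap's crossbar, 24 mm below strap_grip: a round yellow bar 8 mm thick along y, with a shallow peak here (ends 9 mm lower) that centres itself on a hook. Its underside is 4 mm below this point. The window below it, open along x, is 44 mm wide (y) and 47 mm high down to the core's top.
- hook_seat (a point): Bottom of the hook's V seat, on the centre line of its 8 mm round bar; moves with the hook; 235 mm above the bench unloaded. The open end points along -x of this frame: tip 33 mm out, its top 18 mm above this point. On +x the bar rises 11 mm within 30 mm, then runs level to the post's face 115 mm away. Hung, strap_eye rests 8 to 10 mm above this point.
- hook (a joint): How far the hook has dipped, in m: 0 unloaded, travel 0.115 straight down. The spring gives way 10 mm for every newton hung on it and it is lightly damped: let go out of balance it jerks and bobs for a few seconds. It is delicate: it should never move faster than 70 mm/s.
- hold_button_top (a point): Middle of the top of the red round hold button (32 mm across), on the left (+y of the balance) of the balance's foot, 150 mm beside the post. It is pressed straight down; z is up.
- hold_button (a joint): Travel of the hold button in m: 0 up, 0.006 fully down, which takes 5 N; it springs back up.
- transformer: The transformer to be weighed, standing loose on the bench: dark steel core with copper winding, 58 (x) x 54 (y) x 44 mm (z), with a yellow strap above it, 137 mm high in all. Origin at the centre of its underside, z up, x through the strap's eye. Its weight is not known beforehand: 3 to 9 N.
- balance: The spring balance, fixed to the bench; origin on the bench under its post. Blue post 44 mm wide, 287 mm high with its cap, on a grey foot 18 mm thick; the hook points along its -x (seat 120 mm out), the hold button lies along its +y. z is up.
- bare_transformer: A second transformer, with no strap, 58 x 54 x 54 mm; origin under its centre. Leave it alone.
- radio: Green radio casing, 60 x 170 x 110 mm, its battery flap standing open on top; origin under its centre, y along its length. Leave it alone.
- screwdriver: Red-handled screwdriver lying on the bench along its x. Leave it alone.
- pliers: Steel needle-nose pliers lying on the bench, 150 mm long along x, 12 mm high. Leave them alone.
- saucer: White saucer with screws, 124 mm across, 18 mm high. Leave it alone.
- parts_box: Grey parts box with its lid shut, 114 x 164 x 59 mm; origin under its centre. Leave it alone.
Mind the look-alikes: they are no part of the job. Of the things like the transformer, leave any that is pink; of the rest the larger one is meant.

How it is judged:
By the outcome, as a careful person would: the job done as asked, in the order asked, and still so for the second after the job is handed in, with the robot touching nothing.
It also fails if it takes over 72 s, if anything falls off the work surface, if the arm or the gripper's body presses on something with over 40 N, if the wrist force passes 120 N, or if a joint passes its speed limit or range.

## Robot

A 6-joint arm with a two-finger parallel gripper is mounted at the origin on the work surface. World frame = base frame: x ahead of the robot, y to its left, z up, the work surface at z = 0. Lengths are in m, angles in rad, forces in N, time in s.
With the tool pointing down it reaches from about 0.35 to 0.775 m from the base axis. Payload 5.5 kg.
Tool frame: the origin (TCP) lies at the very end of the fingers, on their centre line; the grasp point (between the pads) lies behind it (env.hold_point_z is the z of the grasp point in the tool frame, in m); z points along the fingers, y is the line along which they close (so a half turn about z gives the same grasp; the last joint's range is limited). The gripper opens to 85 mm and grips with 20 to 120 N. Pads are 22 mm wide; open, the fingers measure 114 mm over their backs; the gripper's body (76 mm by 85 mm) begins 54 mm behind the grasp point. The pads swing forward as they close: fully open they stand 13 mm farther back than shut.
Start: joints at [1.099, 0.313, 0.046, 1.304, 0, 1.431], TCP at [0.187, 0.544, 0.231] pointing down, gripper open.
Joint ranges: [-2.76, 2.76], [-0.86, 1.69], [-1.03, 1.26], [-2.2, 2.34], [-1.47, 1.5], [-3.14, 3.14]. Speed limits (rad/s): [2.57, 2.57, 3.14, 3.14, 3.14, 3.14].

## Interface

Orientations are given as a unit quaternion [w, x, y, z].
In Python, from workcell import env gives the robot as it stands.
- The arm moves only by the tool arm_command, never from a script. Its argument "rows" is a list of rows, each an object with "delta_pos": the shift along the tool's x, y, z scaled (see below), a list of three; "rot": the turn, a rotation vector about the tool's x, y, z scaled (see below), a list of three; "fingers": the closure, from 0 (fully open) to 1 (shut). A call has 1 to 20 rows; each row shifts and turns the commanded pose from where the row before left it, along the tool's axes as they then stand; what a row does not reach is not made up. The controller multiplies each number of a shift by 0.02 m and each number of a turn by 360 degrees. A row lasts 1/10 s, in which the tool goes at most 50 mm and 8.59 degrees, less where a joint would pass 70% of its speed; a pose out of reach is approached as far as the arm can. A call with a number of a shift or a turn outside -1 to 1 is refused whole. A call with a gripper value outside its range is refused whole. The fingers move at their own pace and stop on an object; "squeeze" is the grip in N (left out, the last holds). Time passes only in rows, so rows that do not move let the fingers close. It gives the time, the measured TCP pose, the force and the opening at its end, in the units of the state.
- env.get_state(): the state, without advancing time (a new reading comes with each control period).
- env.read_camera(name): name is "scene" or "top" or "wrist"; returns (picture, depth): 384x512x3 uint8, blue, green, red; 384x512 float32, m along the optical axis (not along the pixel's ray), 0 where there is no reading.
- env.get_calibration(name): a dict with "mtx" (3x3 intrinsics, pixels), "R" (3x3) and "t" (3): a world point X has camera coordinates R X + t. Camera axes: x right, y down, z forward; pixel columns grow to the right and rows downward; lengths in m; the calibration is good to about 2 mm. A picture is of the moment at which its call begins: read the wrist's pose just before it. get_calibration takes no time and is no camera call; for the wrist camera it gives the pose at the moment of the call.
- env.hand_in(): hands the job in, once; it reports no verdict.
The state is a dict: "clock": time; "joint_pos": joint angles; "qvel": joint speeds; "tau": joint torques, N m; "tcp_pos": TCP position; "orientation": TCP orientation; "wrist_force": force on the tool from outside, world axes, zero at the start; "ft_torque": the same for the moment, N m; "finger_gap": finger opening in m.
Only numpy, scipy, OpenCV 4.12 (cv2) and the standard library are available. Lean on these libraries where they do the work, as an engineer would, in place of code of your own. Each camera call takes 0.05 s, during which the arm holds its last target. There are 200 camera calls.

## Working session

There is one attempt and no reset: what is moved stays moved. The work goes in short steps, Python scripts to look and compute and a tool call to move; the robot and the scene stay as the last step left them, time stands still between calls to the robot, and variables do not carry over. Pictures are saved under pics/ and viewed, on a budget of 10 in all, crops included, one or two more only if the job needs it, and the job is handed in when it is done.

Besides the shell and the picture viewer there is one more tool, called after ">>>" as name(argument=value, ...) on one line, values as JSON. arm_command: Moves the arm, as the interface text tells. Shifts and turns lie within -1 to 1; 1 stands for 0.02 m of shift or 360 degrees of turn. Its arguments: {"type":"object","properties":{"rows":{"type":"array","items":{"type":"object","properties":{"delta_pos":{"type":"array","items":{"type":"number","minimum":-1,"maximum":1}},"rot":{"type":"array","items":{"type":"number","minimum":-1,"maximum":1}},"fingers":{"type":"number"}}}},"squeeze":{"type":"number"}},"required":["rows"]}

```bash
mkdir -p pics; ls; cat > h.py <<'E'
import numpy as np,cv2
from workcell import env
def pts(n,save=None):
    c=env.get_calibration(n); im,d=env.read_camera(n)
    if save: cv2.imwrite('pics/'+save,im)
    v,u=np.mgrid[0:384,0:512]; K=c['mtx']
    p=np.stack([(u-K[0,2])/K[0,0]*d,(v-K[1,2])/K[1,1]*d,d],-1)
    W=(p-np.array(c['t']).ravel())@np.array(c['R'])
    W[d<=0]=np.nan
    return im,d,W,c
E
python3 - <<'E'
from h import *
a=pts('scene')[0];b=pts('top')[0]
np.set_printoptions(precision=4,suppress=True)
cv2.imwrite('pics/a.png',np.vstack([np.hstack([a[:0],b[:0]]),]) if 0 else cv2.resize(np.hstack([a,b]),(800,300)))
cv2.imwrite('pics/s.png',cv2.resize(a,(768,576)));cv2.imwrite('pics/t.png',cv2.resize(b,(768,576)))
print(env.get_state(),env.hold_point_z)
for n in('scene','top','wrist'):print(n,env.get_calibration(n))
E
```

```text
pics
{'clock': 0.1, 'joint_pos': array([ 1.0994,  0.3139,  0.0451,  1.3036, -0.    ,  1.4312]), 'qvel': array([-0.0018, -0.0031,  0.0016,  0.0006, -0.0011,  0.0003]), 'tau': array([  0.0028, -48.1723,  29.9245,   0.0127,  -0.0001,   0.    ]), 'tcp_pos': array([0.1871, 0.5432, 0.2305]), 'orientation': array([-0.0002,  0.1651,  0.9863, -0.0008]), 'wrist_force': array([-0.0845,  0.4963,  0.1909]), 'ft_torque': array([ 0.0775, -0.014 ,  0.0231]), 'finger_gap': 0.08528295448995546} -0.0187
scene {'mtx': array([[379.7208,   0.    , 254.8669],
       [  0.    , 379.7208, 191.9524],
       [  0.    ,   0.    ,   1.    ]]), 'R': array([[ 0.7918,  0.6107, -0.0133],
       [ 0.4191, -0.5589, -0.7155],
       [-0.4444,  0.5609, -0.6985]]), 't': array([-0.404 , -0.1328,  1.3433])}
top {'mtx': array([[433.9029,   0.    , 257.4927],
       [  0.    , 433.9029, 180.6214],
       [  0.    ,   0.    ,   1.    ]]), 'R': array([[ 0.0219, -0.9996, -0.016 ],
       [-0.9966, -0.0206, -0.0792],
       [ 0.0788,  0.0177, -0.9967]]), 't': array([-0.011 ,  0.5378,  1.3593])}
wrist {'mtx': array([[267.4706,   0.    , 257.1933],
       [  0.    , 267.4706, 191.1653],
       [  0.    ,   0.    ,   1.    ]]), 'R': array([[ 0.3254,  0.9456, -0.0011],
       [ 0.9074, -0.3119,  0.2816],
       [ 0.2659, -0.0927, -0.9595]]), 't': array([-0.5743, -0.0383,  0.3775])}
```

View pics/s.png

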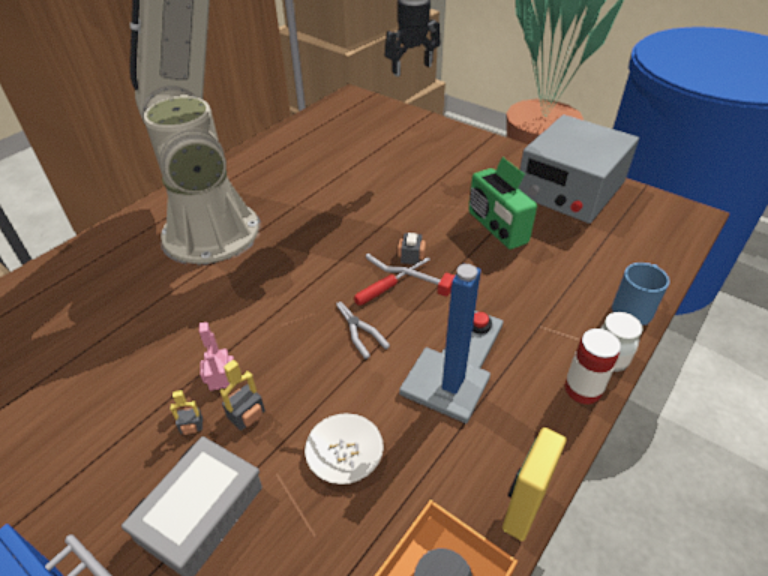

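View pics/t.png

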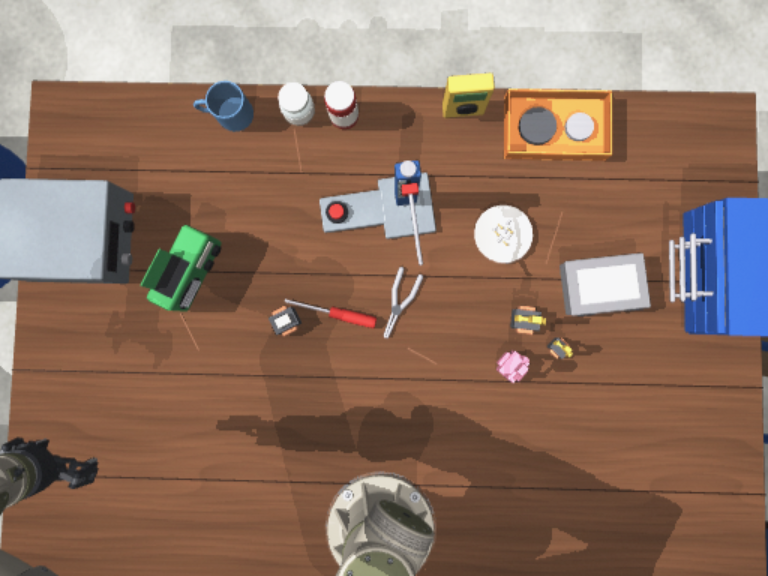

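The scene view shows the target transformer, the larger one with a yellow strap, at (240,395), with a small look-alike at (185,412) and a pink one at (212,360). In the top view the target is at (528,320). The balance post is at (408,170), the hook runs to (420,262), and the button is at (337,212).

```bash
python3 - <<'E'
from h import *
np.set_printoptions(precision=4,suppress=True)
for n,box in(('top',(190,200,395,250)),('scene',(100,230,185,300))):
    im,d,W,c=pts(n); hsv=cv2.cvtColor(im,cv2.COLOR_BGR2HSV)
    def blobs(name,m,box=None,k=20):
        if box:
            z=np.zeros_like(m);x0,y0,x1,y1=box;z[y0:y1,x0:x1]=1;m=m&z
        q,l,s,ce=cv2.connectedComponentsWithStats(m.astype(np.uint8))
        for i in range(1,q):
            if s[i,4]<k: continue
            P=W[(l==i)];P=P[~np.isnan(P[:,0])]
            zt=np.percentile(P[:,2],97); T=P[P[:,2]>zt-.012]
            print(n,name,s[i],'med',np.median(P,0),'ztop',zt,'topmean',T.mean(0),'topmin',T.min(0),'topmax',T.max(0))
    blobs('yel',cv2.inRange(hsv,(20,100,60),(35,255,255))>0,(100,200,400,300))
    blobs('red',(cv2.inRange(hsv,(0,150,80),(8,255,255))|cv2.inRange(hsv,(172,150,80),(180,255,255)))>0)
    blobs('blue',cv2.inRange(hsv,(105,120,40),(122,255,255))>0,(240,90,330,270))
    if n=='top':
        # hook bar: height 0.2..0.3
        m=(W[...,2]>.21)&(W[...,2]<.275)
        z=np.zeros_like(m);z[100:190,250:300]=1
        P=W[m&z]; 
        print(len(P))
        for x in np.arange(.42,.66,.01):
            S=P[abs(P[:,0]-x)<.005]
            if len(S):print(x,len(S),S.mean(0),S[:,2].max())
        np.save('hook.npy',P)
    # transformer all points above .06
        m=(W[...,2]>.01);z=np.zeros_like(m);z[200:224,335:368]=1
        P=W[m&z];print('tr',P.mean(0))
        for a,b in((.02,.05),(.06,.09),(.09,.115),(.115,.15)):
            S=P[(P[:,2]>a)&(P[:,2]<b)]
            if len(S)>4:print(a,len(S),S.mean(0),S.min(0),S.max(0),cv2.minAreaRect((S[:,:2]*1000).astype(np.float32)))
    x0,y0,x1,y1=(325,190,375,235) if n=='top' else (100,205,185,300)
    cr=im[y0:y1,x0:x1]; cv2.imwrite(f'pics/c_{n}.png',cv2.resize(cr,(390,390),interpolation=cv2.INTER_CUBIC))
a=cv2.imread('pics/c_top.png');b=cv2.imread('pics/c_scene.png');cv2.imwrite('pics/c.png',np.hstack([a,b]))
E
```

```text
top yel [343 210  21   7  91] med [ 0.4437 -0.2858  0.1035] ztop 0.1375549514705586 topmean [ 0.4423 -0.2929  0.1344] topmin [ 0.4353 -0.3041  0.1292] topmax [ 0.4496 -0.2825  0.139 ]
top yel [369 227  13  11  54] med [ 0.3863 -0.362   0.0617] ztop 0.09422142239251464 topmean [ 0.3856 -0.3631  0.0903] topmin [ 0.3804 -0.3694  0.0829] topmax [ 0.392  -0.3563  0.0968]
top red [218  62  19  16  63] med [0.8533 0.0947 0.1143] ztop 0.12262778270817284 topmean [0.8593 0.0921 0.1174] topmin [0.8493 0.071  0.1107] topmax [0.8896 0.1251 0.1252]
top red [268 122  11   9  77] med [ 0.6668 -0.0418  0.2555] ztop 0.25901264044175554 topmean [ 0.6679 -0.0419  0.2551] topmin [ 0.6578 -0.0554  0.2491] topmax [ 0.6778 -0.0284  0.2593]
top red [ 83 135   7   7  40] med [0.659  0.5454 0.0484] ztop 0.05479341855598816 topmean [0.66   0.5474 0.0495] topmin [0.6497 0.5398 0.0432] topmax [0.6701 0.5559 0.0569]
top red [219 136  10  10  79] med [0.6623 0.1091 0.0395] ztop 0.04405159437231453 topmean [0.662  0.1092 0.0394] topmin [0.6474 0.0961 0.033 ] topmax [0.6774 0.1253 0.05  ]
top red [219 204  32  15 25
[... 3308 characters left out ...]
  10  10  86] med [0.6644 0.1049 0.0413] ztop 0.04409498702836277 topmean [0.664  0.1048 0.0405] topmin [0.6487 0.0888 0.0324] topmax [0.6755 0.121  0.0448]
scene red [384 225  28  23 240] med [0.8855 0.0723 0.1135] ztop 0.12513501318076914 topmean [0.882  0.0763 0.1201] topmin [0.8485 0.0666 0.1133] topmax [0.9104 0.0985 0.1262]
scene red [378 260  23  10  94] med [0.8902 0.0718 0.0127] ztop 0.022172210305490655 topmean [0.8876 0.0732 0.0161] topmin [0.8617 0.0666 0.0102] topmax [0.9101 0.0984 0.0254]
scene blue [ 295  179   25   83 1139] med [ 0.7062 -0.0585  0.1764] ztop 0.27998793870355265 topmean [ 0.7026 -0.0529  0.2768] topmin [ 0.6868 -0.0627  0.2682] topmax [ 0.7129 -0.0173  0.2833]
```

View pics/c.png

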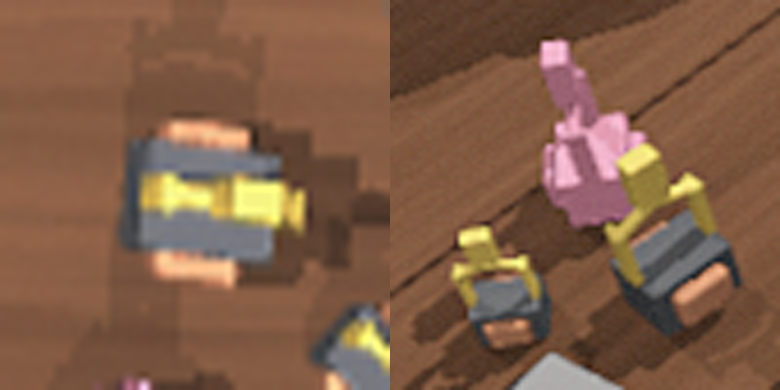

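The crop confirms which one is the target: tab centre about (0.443,-0.295), strap y near 84°. The hook seat is about (0.569,-0.058) with its x axis at +9.4°. I'm moving over the transformer by way of a waypoint.

>>> arm_command(rows=[{"rot":[0,0,-0.018],"fingers":0},{"rot":[0,0,-0.018],"fingers":0},{"delta_pos":[-0.92,-0.88,0],"fingers":0},{"delta_pos":[-0.92,-0.88,0],"fingers":0},{"delta_pos":[-0.92,-0.88,0],"fingers":0},{"delta_pos":[-0.92,-0.88,0],"fingers":0},{"delta_pos":[-0.92,-0.88,0],"fingers":0},{"delta_pos":[-0.92,-0.88,0],"fingers":0},{"delta_pos":[-0.92,-0.88,0],"fingers":0},{"delta_pos":[-0.92,-0.88,0],"fingers":0},{"delta_pos":[-0.92,-0.88,0],"fingers":0},{"delta_pos":[-0.92,-0.88,0],"fingers":0},{"delta_pos":[-0.92,-0.88,0],"fingers":0},{"delta_pos":[-0.92,-0.88,0],"fingers":0},{"delta_pos":[-0.92,-0.88,0],"fingers":0},{"delta_pos":[-0.17,-0.96,0],"fingers":0},{"delta_pos":[-0.17,-0.96,0],"fingers":0},{"delta_pos":[-0.17,-0.96,0],"fingers":0},{"delta_pos":[-0.17,-0.96,0],"fingers":0},{"delta_pos":[-0.17,-0.96,0],"fingers":0}])

```text
schema error: expected keys delta_pos, rot, fingers
```

>>> arm_command(rows=[{"delta_pos":[-0.17,-0.96,0],"fingers":0},{"delta_pos":[-0.17,-0.96,0],"fingers":0},{"delta_pos":[-0.17,-0.96,0],"fingers":0},{"delta_pos":[-0.17,-0.96,0],"fingers":0},{"delta_pos":[-0.17,-0.96,0],"fingers":0},{"delta_pos":[-0.17,-0.96,0],"fingers":0},{"delta_pos":[-0.17,-0.96,0],"fingers":0},{"delta_pos":[-0.17,-0.96,0],"fingers":0},{"delta_pos":[-0.17,-0.96,0],"fingers":0},{"delta_pos":[-0.17,-0.96,0],"fingers":0},{"delta_pos":[-0.17,-0.96,0],"fingers":0},{"delta_pos":[-0.17,-0.96,0],"fingers":0},{"delta_pos":[-0.17,-0.96,0],"fingers":0},{"delta_pos":[-0.17,-0.96,0],"fingers":0},{"delta_pos":[-0.17,-0.96,0],"fingers":0},{"delta_pos":[-0.17,-0.96,0],"fingers":0},{"delta_pos":[-0.17,-0.96,0],"fingers":0},{"delta_pos":[-0.17,-0.96,0],"fingers":0},{"delta_pos":[-0.17,-0.96,0],"fingers":0},{"delta_pos":[-0.17,-0.96,0],"fingers":0}])

```text
schema error: expected keys delta_pos, rot, fingers
```

>>> arm_command(rows=[{"delta_pos":[-0.17,-0.96,0],"fingers":0},{"delta_pos":[-0.17,-0.96,0],"fingers":0},{"delta_pos":[-0.17,-0.96,0],"fingers":0},{"delta_pos":[-0.17,-0.96,0],"fingers":0},{"fingers":0},{"fingers":0}])

```text
schema error: expected keys delta_pos, rot, fingers
```

```bash
cat >> h.py <<'E'
def blobs(n,name,m,W,k=20):
    q,l,s,ce=cv2.connectedComponentsWithStats(m.astype(np.uint8))
    for i in range(1,q):
        if s[i,4]<k: continue
        P=W[(l==i)];P=P[~np.isnan(P[:,0])]
        zt=np.percentile(P[:,2],97); T=P[P[:,2]>zt-.006]
        print(n,name,s[i],'med',np.median(P,0),'ztop',zt,'top',T.mean(0),T.min(0),T.max(0),cv2.minAreaRect((T[:,:2]*1000).astype(np.float32)),'all',cv2.minAreaRect((P[:,:2]*1000).astype(np.float32)))
def st():
    s=env.get_state(); q=s['orientation']; print(s['clock'],s['tcp_pos'],'yawy',np.degrees(2*np.arctan2(q[2],q[1]))-90,q,'F',s['wrist_force'],'gap',s['finger_gap'])
np.set_printoptions(precision=4,suppress=True)
E
python3 - <<'E'
from h import *
st()
im,d,W,c=pts('wrist','w1.png'); hsv=cv2.cvtColor(im,cv2.COLOR_BGR2HSV)
blobs('w','yel',cv2.inRange(hsv,(20,100,60),(35,255,255))>0,W,60)
E
```

```text
0.2 [0.1872 0.5434 0.2308] yawy 70.99061840406199 [-0.0002  0.1651  0.9863 -0.0005] F [0.4292 0.1288 0.0861] gap 0.08553069821258812
```

View pics/w1.png

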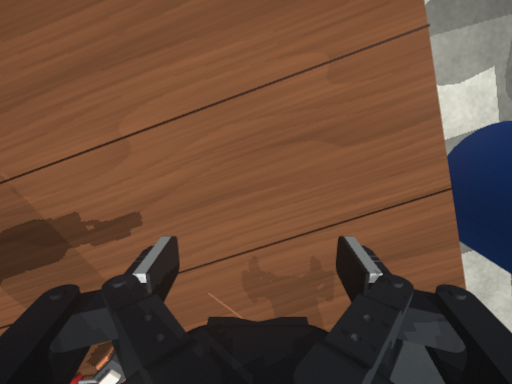

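All three calls were refused because every row must carry all its keys. The picture is still the start view: bench and open fingers, no transformer. I'm resending with full rows.

>>> arm_command(rows=[{"delta_pos":[0,0,0],"rot":[0,0,-0.018],"fingers":0},{"delta_pos":[0,0,0],"rot":[0,0,-0.018],"fingers":0},{"delta_pos":[-0.92,-0.88,0],"rot":[0,0,0],"fingers":0},{"delta_pos":[-0.92,-0.88,0],"rot":[0,0,0],"fingers":0},{"delta_pos":[-0.92,-0.88,0],"rot":[0,0,0],"fingers":0},{"delta_pos":[-0.92,-0.88,0],"rot":[0,0,0],"fingers":0},{"delta_pos":[-0.92,-0.88,0],"rot":[0,0,0],"fingers":0},{"delta_pos":[-0.92,-0.88,0],"rot":[0,0,0],"fingers":0},{"delta_pos":[-0.92,-0.88,0],"rot":[0,0,0],"fingers":0},{"delta_pos":[-0.92,-0.88,0],"rot":[0,0,0],"fingers":0},{"delta_pos":[-0.92,-0.88,0],"rot":[0,0,0],"fingers":0},{"delta_pos":[-0.92,-0.88,0],"rot":[0,0,0],"fingers":0},{"delta_pos":[-0.92,-0.88,0],"rot":[0,0,0],"fingers":0},{"delta_pos":[-0.92,-0.88,0],"rot":[0,0,0],"fingers":0},{"delta_pos":[-0.92,-0.88,0],"rot":[0,0,0],"fingers":0}])

```text
clock: 1.75
tcp_pos: [0.4016, 0.29, 0.2313]
orientation: [0.0, 0.053, 0.999, 0.0]
wrist_force: [-0.0, 0.4, -0.7]
finger_gap: 0.0852
```

>>> arm_command(rows=[{"delta_pos":[-0.17,-0.96,0],"rot":[0,0,0],"fingers":0},{"delta_pos":[-0.17,-0.96,0],"rot":[0,0,0],"fingers":0},{"delta_pos":[-0.17,-0.96,0],"rot":[0,0,0],"fingers":0},{"delta_pos":[-0.17,-0.96,0],"rot":[0,0,0],"fingers":0},{"delta_pos":[-0.17,-0.96,0],"rot":[0,0,0],"fingers":0},{"delta_pos":[-0.17,-0.96,0],"rot":[0,0,0],"fingers":0},{"delta_pos":[-0.17,-0.96,0],"rot":[0,0,0],"fingers":0},{"delta_pos":[-0.17,-0.96,0],"rot":[0,0,0],"fingers":0},{"delta_pos":[-0.17,-0.96,0],"rot":[0,0,0],"fingers":0},{"delta_pos":[-0.17,-0.96,0],"rot":[0,0,0],"fingers":0},{"delta_pos":[-0.17,-0.96,0],"rot":[0,0,0],"fingers":0},{"delta_pos":[-0.17,-0.96,0],"rot":[0,0,0],"fingers":0},{"delta_pos":[-0.17,-0.96,0],"rot":[0,0,0],"fingers":0},{"delta_pos":[-0.17,-0.96,0],"rot":[0,0,0],"fingers":0},{"delta_pos":[-0.17,-0.96,0],"rot":[0,0,0],"fingers":0}])

```text
clock: 3.25
tcp_pos: [0.4213, -0.0016, 0.2313]
orientation: [0.0, 0.053, 0.999, 0.0]
wrist_force: [0.8, 0.5, -0.7]
finger_gap: 0.0854
```

>>> arm_command(rows=[{"delta_pos":[0.03,-0.96,0],"rot":[0,0,0],"fingers":0},{"delta_pos":[0.03,-0.96,0],"rot":[0,0,0],"fingers":0},{"delta_pos":[0.03,-0.96,0],"rot":[0,0,0],"fingers":0},{"delta_pos":[0.03,-0.96,0],"rot":[0,0,0],"fingers":0},{"delta_pos":[0.03,-0.96,0],"rot":[0,0,0],"fingers":0},{"delta_pos":[0.03,-0.96,0],"rot":[0,0,0],"fingers":0},{"delta_pos":[0.03,-0.96,0],"rot":[0,0,0],"fingers":0},{"delta_pos":[0.03,-0.96,0],"rot":[0,0,0],"fingers":0},{"delta_pos":[0.03,-0.96,0],"rot":[0,0,0],"fingers":0},{"delta_pos":[0.03,-0.96,0],"rot":[0,0,0],"fingers":0},{"delta_pos":[0.03,-0.96,0],"rot":[0,0,0],"fingers":0},{"delta_pos":[0.03,-0.96,0],"rot":[0,0,0],"fingers":0},{"delta_pos":[0.03,-0.96,0],"rot":[0,0,0],"fingers":0},{"delta_pos":[0.03,-0.96,0],"rot":[0,0,0],"fingers":0},{"delta_pos":[0.03,-0.96,0],"rot":[0,0,0],"fingers":0},{"delta_pos":[0,0,0],"rot":[0,0,0],"fingers":0}])

```text
clock: 4.85
tcp_pos: [0.382, -0.2882, 0.2311]
orientation: [0.0, 0.054, 0.999, -0.0]
wrist_force: [0.2, -0.4, 0.5]
finger_gap: 0.0855
```

```bash
python3 - <<'E'
from h import *
st()
im,d,W,c=pts('wrist','w2.png'); hsv=cv2.cvtColor(im,cv2.COLOR_BGR2HSV)
blobs('w','yel',cv2.inRange(hsv,(20,100,60),(35,255,255))>0,W,60)
E
```

```text
4.85 [ 0.382  -0.2882  0.2311] yawy 83.81157970773367 [ 0.0001  0.054   0.9985 -0.0003] F [ 0.1689 -0.3519  0.5145] gap 0.08548025643795466
w yel [178 167  34  31 379] med [ 0.3847 -0.3658  0.0672] ztop 0.09294257838842236 top [ 0.3855 -0.366   0.0917] [ 0.379  -0.3742  0.087 ] [ 0.3933 -0.3592  0.0937] ((385.8507080078125, -366.57427978515625), (13.38604736328125, 9.782772064208984), 49.03155517578125) all ((396.2591857910156, -382.6069641113281), (42.051368713378906, 49.79578399658203), 40.91425323486328)
w yel [233 212  49  46 927] med [ 0.4395 -0.2956  0.1081] ztop 0.13687044082944136 top [ 0.4418 -0.2957  0.1356] [ 0.4355 -0.3057  0.131 ] [ 0.4501 -0.2857  0.1376] ((443.1112060546875, -295.8409118652344), (18.970054626464844, 14.173686981201172), 83.8160629272461) all ((462.1488952636719, -297.88482666015625), (68.16612243652344, 55.99544906616211), 77.78474426269531)
```

View pics/w2.png

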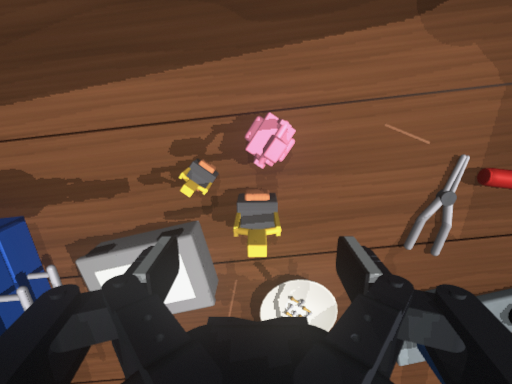

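In the wrist view the target is at (257,230), the small look-alike at (198,180) and the pink one at (270,140). The tab is at (0.443,-0.296) with its yaw matching the tool's, so I'm going over it and down.

>>> arm_command(rows=[{"delta_pos":[-0.77,-0.01,0],"rot":[0,0,0],"fingers":0},{"delta_pos":[-0.77,-0.01,0],"rot":[0,0,0],"fingers":0},{"delta_pos":[-0.77,-0.01,0],"rot":[0,0,0],"fingers":0},{"delta_pos":[-0.77,-0.01,0],"rot":[0,0,0],"fingers":0},{"delta_pos":[0,0,0.8],"rot":[0,0,0],"fingers":0},{"delta_pos":[0,0,0.8],"rot":[0,0,0],"fingers":0},{"delta_pos":[0,0,0.8],"rot":[0,0,0],"fingers":0},{"delta_pos":[0,0,0.8],"rot":[0,0,0],"fingers":0},{"delta_pos":[0,0,0.8],"rot":[0,0,0],"fingers":0},{"delta_pos":[0,0,0.8],"rot":[0,0,0],"fingers":0},{"delta_pos":[0,0,0.8],"rot":[0,0,0],"fingers":0},{"delta_pos":[0,0,0.8],"rot":[0,0,0],"fingers":0},{"delta_pos":[0,0,0],"rot":[0,0,0],"fingers":0},{"delta_pos":[0,0,0],"rot":[0,0,0],"fingers":0}])

```text
clock: 6.3
tcp_pos: [0.4432, -0.2927, 0.1034]
orientation: [-0.0, 0.052, 0.999, 0.0]
wrist_force: [-0.6, 0.2, -0.2]
finger_gap: 0.0859
```

```bash
python3 - <<'E'
from h import *
st()
im,d,W,c=pts('wrist','w3.png'); hsv=cv2.cvtColor(im,cv2.COLOR_BGR2HSV)
m=cv2.inRange(hsv,(20,100,60),(35,255,255))>0
P=W[m&(W[...,2]>.09)&(abs(W[...,0]-.443)<.04)&(abs(W[...,1]+.296)<.05)]
T=P[P[:,2]>.125]
print(len(P),T.mean(0),T.min(0),T.max(0),cv2.minAreaRect((T[:,:2]*1000).astype(np.float32)))
E
```

```text
6.3 [ 0.4432 -0.2927  0.1034] yawy 83.99114553441382 [-0.0003  0.0524  0.9986  0.0004] F [-0.6223  0.2257 -0.1843] gap 0.08591449577821561
2610 [ 0.4409 -0.2955  0.1344] [ 0.4353 -0.3062  0.125 ] [ 0.4507 -0.2857  0.1378] ((442.9227600097656, -295.8463439941406), (19.692886352539062, 14.472830772399902), 83.20686340332031)
```

>>> arm_command(rows=[{"delta_pos":[0,-0.15,0],"rot":[0,0,0],"fingers":0},{"delta_pos":[0,0,0],"rot":[0,0,0],"fingers":1},{"delta_pos":[0,0,0],"rot":[0,0,0],"fingers":1},{"delta_pos":[0,0,0],"rot":[0,0,0],"fingers":1},{"delta_pos":[0,0,0],"rot":[0,0,0],"fingers":1},{"delta_pos":[0,0,0],"rot":[0,0,0],"fingers":1},{"delta_pos":[0,0,0],"rot":[0,0,0],"fingers":1},{"delta_pos":[0,0,0],"rot":[0,0,0],"fingers":1},{"delta_pos":[0,0,0],"rot":[0,0,0],"fingers":1}], squeeze=40)

```text
clock: 7.25
tcp_pos: [0.4431, -0.2964, 0.1033]
orientation: [0.0, 0.053, 0.999, 0.0]
wrist_force: [-0.1, 1.6, 0.9]
finger_gap: 0.0197
```

>>> arm_command(rows=[{"delta_pos":[0,0,-0.3],"rot":[0,0,0],"fingers":1},{"delta_pos":[0,0,-0.6],"rot":[0,0,0],"fingers":1},{"delta_pos":[0,0,-0.8],"rot":[0,0,0],"fingers":1},{"delta_pos":[0,0,-0.8],"rot":[0,0,0],"fingers":1},{"delta_pos":[0,0,-0.8],"rot":[0,0,0],"fingers":1},{"delta_pos":[0,0,-0.8],"rot":[0,0,0],"fingers":1},{"delta_pos":[0,0,-0.8],"rot":[0,0,0],"fingers":1},{"delta_pos":[0,0,-0.8],"rot":[0,0,0],"fingers":1},{"delta_pos":[0,0,-0.8],"rot":[0,0,0],"fingers":1},{"delta_pos":[0,0,-0.8],"rot":[0,0,0],"fingers":1},{"delta_pos":[0,0,-0.8],"rot":[0,0,0],"fingers":1},{"delta_pos":[0,0,-0.4],"rot":[0,0,0],"fingers":1},{"delta_pos":[0,0,0],"rot":[0,0,-0.0215],"fingers":1},{"delta_pos":[0,0,0],"rot":[0,0,-0.0215],"fingers":1},{"delta_pos":[0,0,0],"rot":[0,0,0],"fingers":1}])

```text
clock: 8.75
tcp_pos: [0.4428, -0.2965, 0.2733]
orientation: [-0.0, -0.082, 0.997, 0.0]
wrist_force: [0.1, 0.8, -3.7]
finger_gap: 0.0194
```

```bash
python3 - <<'E'
from h import *
st()
for i in range(6):
    env.read_camera('wrist'); print(env.get_state()['wrist_force'])
st()
E
```

```text
8.75 [ 0.4428 -0.2965  0.2733] yawy 99.44388708752226 [-0.0002 -0.0823  0.9966  0.0001] F [ 0.089   0.7597 -3.7334] gap 0.019445254877195763
[-0.0585 -0.3954 -3.7861]
[-0.0289  0.3375 -3.6167]
[ 0.051  -0.3332 -3.5121]
[ 0.0852 -0.0585 -3.1673]
[ 0.6531 -0.7508 -3.3255]
[ 0.7246 -0.2624 -3.8059]
9.05 [ 0.4429 -0.2965  0.2732] yawy 99.35509298960193 [-0.0001 -0.0815  0.9967  0.0001] F [ 0.7246 -0.2624 -3.8059] gap 0.01966203812113165
```

>>> arm_command(rows=[{"delta_pos":[-0.15,0.4,0],"rot":[0,0,0],"fingers":1},{"delta_pos":[-0.3,0.9,0],"rot":[0,0,0],"fingers":1},{"delta_pos":[-0.3,0.9,0],"rot":[0,0,0],"fingers":1},{"delta_pos":[-0.3,0.9,0],"rot":[0,0,0],"fingers":1},{"delta_pos":[-0.3,0.9,0],"rot":[0,0,0],"fingers":1},{"delta_pos":[-0.3,0.9,0],"rot":[0,0,0],"fingers":1},{"delta_pos":[-0.3,0.9,0],"rot":[0,0,0],"fingers":1},{"delta_pos":[-0.3,0.9,0],"rot":[0,0,0],"fingers":1},{"delta_pos":[-0.3,0.9,0],"rot":[0,0,0],"fingers":1},{"delta_pos":[-0.3,0.9,0],"rot":[0,0,0],"fingers":1},{"delta_pos":[-0.3,0.9,0],"rot":[0,0,0],"fingers":1},{"delta_pos":[-0.3,0.9,0],"rot":[0,0,0],"fingers":1},{"delta_pos":[-0.25,0.4,0],"rot":[0,0,0],"fingers":1},{"delta_pos":[0,0,0],"rot":[0,0,0],"fingers":1},{"delta_pos":[0,0,0],"rot":[0,0,0],"fingers":1}])

```text
clock: 10.55
tcp_pos: [0.481, -0.0735, 0.2733]
orientation: [0.0, -0.082, 0.997, -0.0]
wrist_force: [0.1, 1.0, -3.1]
finger_gap: 0.0199
```

```bash
python3 - <<'E'
from h import *
st()
ims=[]
for n in('scene','top','wrist'):
    im,d,W,c=pts(n,f'p_{n}.png'); hsv=cv2.cvtColor(im,cv2.COLOR_BGR2HSV)
    R=(W[...,0]>.44)&(W[...,0]<.66)&(abs(W[...,1]+.065)<.06)&(W[...,2]>.15)
    m=(cv2.inRange(hsv,(20,100,60),(35,255,255))>0)&R
    P=W[m]
    if len(P)>5:
        print(n,'yel',len(P),P.mean(0),P.min(0),P.max(0)); v,u=np.where(m);print('px',u.min(),u.max(),v.min(),v.max(),u.mean(),v.mean())
    g=(hsv[...,1]<70)&R&(W[...,2]>.225)&(W[...,2]<.262)&(W[...,0]>.525)
    P=W[g]
    for x in np.arange(.53,.66,.01):
        S=P[abs(P[:,0]-x)<.005]
        if len(S)>2:print('  ',round(x,3),len(S),S.mean(0))
s=cv2.imread('pics/p_scene.png')[170:300,200:340];w=cv2.imread('pics/p_wrist.png')
cv2.imwrite('pics/p.png',np.hstack([cv2.resize(s,(400,372),interpolation=cv2.INTER_CUBIC),cv2.resize(w,(400,372))]))
E
```

```text
10.55 [ 0.481  -0.0735  0.2733] yawy 99.44538821938673 [ 0.     -0.0823  0.9966 -0.0002] F [ 0.0695  0.9525 -3.0776] gap 0.019929429698171835
scene yel 215 [ 0.4815 -0.0763  0.2509] [ 0.4692 -0.1022  0.2098] [ 0.4902 -0.0454  0.31  ]
px 216 232 142 182 224.50232558139535 163.56744186046512
   0.54 17 [ 0.5398 -0.0665  0.2503]
   0.55 17 [ 0.55   -0.0646  0.2461]
   0.56 17 [ 0.56   -0.0629  0.2418]
   0.57 13 [ 0.5691 -0.0614  0.2391]
   0.58 13 [ 0.5799 -0.0605  0.2434]
   0.59 11 [ 0.5911 -0.0585  0.2486]
   0.6 13 [ 0.6003 -0.0572  0.2507]
   0.61 15 [ 0.6096 -0.0547  0.2498]
   0.62 16 [ 0.6197 -0.0526  0.2498]
   0.63 16 [ 0.6302 -0.051   0.2498]
   0.64 13 [ 0.6404 -0.0504  0.2501]
   0.65 16 [ 0.6501 -0.0485  0.2502]
   0.61 10 [ 0.6103 -0.0508  0.2497]
   0.62 12 [ 0.6205 -0.0495  0.2478]
   0.63 10 [ 0.6304 -0.048   0.2482]
   0.64 12 [ 0.64   -0.0461  0.2458]
   0.65 12 [ 0.6503 -0.045   0.2477]
wrist yel 3280 [ 0.4777 -0.0753  0.2824] [ 0.4692 -0.1023  0.2117] [ 0.4992 -0.0469  0.3102]
px 214 301 197 281 257.3932926829268 243.00548780487804
   0.53 33 [ 0.5341 -0.0656  0.2494]
   0.54 93 [ 0.5387 -0.0651  0.2502]
   0.55 76 [ 0.55   -0.0632  0.2453]
   0.56 72 [ 0.5598 -0.0615  0.2416]
   0.57 46 [ 0.5681 -0.0603  0.2383]
```

View pics/p.png

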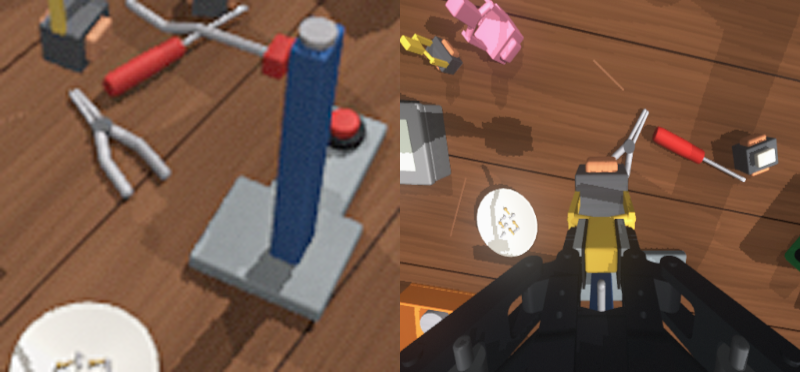

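Left is the scene crop, with the hook free and post and button visible. Right is the wrist view, where the hook bar at (600,290) lines up behind the held tab at (600,250). Seat is about (0.570,-0.060), so I'm advancing along the hook.

>>> arm_command(rows=[{"delta_pos":[-0.2,-0.08,0],"rot":[0,0,0],"fingers":1},{"delta_pos":[-0.4,0,0],"rot":[0,0,0],"fingers":1},{"delta_pos":[-0.4,0,0],"rot":[0,0,0],"fingers":1},{"delta_pos":[-0.4,0,0],"rot":[0,0,0],"fingers":1},{"delta_pos":[-0.4,0,0],"rot":[0,0,0],"fingers":1},{"delta_pos":[-0.4,0,0],"rot":[0,0,0],"fingers":1},{"delta_pos":[-0.4,0,0],"rot":[0,0,0],"fingers":1},{"delta_pos":[-0.4,0,0],"rot":[0,0,0],"fingers":1},{"delta_pos":[-0.4,0,0],"rot":[0,0,0],"fingers":1},{"delta_pos":[-0.4,0,0],"rot":[0,0,0],"fingers":1},{"delta_pos":[-0.4,0,0],"rot":[0,0,0],"fingers":1},{"delta_pos":[-0.3,0,0],"rot":[0,0,0],"fingers":1},{"delta_pos":[0,0,0],"rot":[0,0,0],"fingers":1},{"delta_pos":[0,0,0],"rot":[0,0,0],"fingers":1}])

```text
clock: 12.1
tcp_pos: [0.5699, -0.0601, 0.2731]
orientation: [-0.0, -0.082, 0.997, 0.0]
wrist_force: [-0.6, -0.2, -3.5]
finger_gap: 0.0194
```

```bash
python3 - <<'E'
from h import *
st()
for n in('scene','top'):
    im,d,W,c=pts(n,f'q_{n}.png'); hsv=cv2.cvtColor(im,cv2.COLOR_BGR2HSV)
    R=(W[...,0]>.44)&(W[...,0]<.66)&(abs(W[...,1]+.065)<.06)&(W[...,2]>.15)
    m=(cv2.inRange(hsv,(20,100,60),(35,255,255))>0)&R
    P=W[m]; print(n,len(P),P.min(0) if len(P) else 0,P.max(0) if len(P) else 0)
    r=(cv2.inRange(hsv,(0,150,80),(8,255,255))>0)&R&(W[...,2]>.2)
    r=(cv2.inRange(hsv,(0,150,80),(8,255,255))>0)&(W[...,0]<.69)&(W[...,2]>.15)&(abs(W[...,1]+.05)<.05)
    print('pointer z',np.median(W[r],0))
F=[]
for i in range(4): env.read_camera('top');F.append(env.get_state()['wrist_force'])
print(np.mean(F,0))
s=cv2.imread('pics/q_scene.png')[120:250,190:330];w=cv2.imread('pics/q_top.png')[90:220,210:350]
cv2.imwrite('pics/q.png',np.hstack([cv2.resize(i,(400,372),interpolation=cv2.INTER_CUBIC) for i in(s,w)]))
E
```

```text
12.1 [ 0.5699 -0.0601  0.2731] yawy 99.43735975798415 [-0.0003 -0.0823  0.9966  0.0001] F [-0.6104 -0.2122 -3.5005] gap 0.019418700662460524
scene 190 [ 0.5498 -0.0905  0.2092] [ 0.5784 -0.0321  0.4674]
pointer z [ 0.6687 -0.0534  0.2572]
top 0 0 0
pointer z [nan nan nan]
[ 0.4069 -0.3081 -3.3896]
  return _methods._mean(a, axis=axis, dtype=dtype,
  ret = um.true_divide(
```

View pics/q.png

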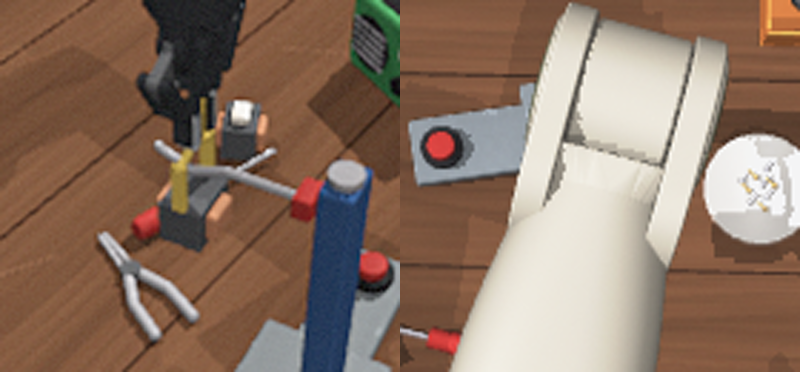

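Scene: the hook bar passes through the strap's window under the crossbar, around (205,165). I'm lowering slowly.

>>> arm_command(rows=[{"delta_pos":[0,0,0.2],"rot":[0,0,0],"fingers":1},{"delta_pos":[0,0,0.2],"rot":[0,0,0],"fingers":1},{"delta_pos":[0,0,0.2],"rot":[0,0,0],"fingers":1},{"delta_pos":[0,0,0.15],"rot":[0,0,0],"fingers":1},{"delta_pos":[0,0,0.1],"rot":[0,0,0],"fingers":1},{"delta_pos":[0,0,0.1],"rot":[0,0,0],"fingers":1},{"delta_pos":[0,0,0.1],"rot":[0,0,0],"fingers":1},{"delta_pos":[0,0,0.1],"rot":[0,0,0],"fingers":1},{"delta_pos":[0,0,0.1],"rot":[0,0,0],"fingers":1},{"delta_pos":[0,0,0.1],"rot":[0,0,0],"fingers":1},{"delta_pos":[0,0,0.1],"rot":[0,0,0],"fingers":1},{"delta_pos":[0,0,0.1],"rot":[0,0,0],"fingers":1},{"delta_pos":[0,0,0.1],"rot":[0,0,0],"fingers":1},{"delta_pos":[0,0,0.1],"rot":[0,0,0],"fingers":1},{"delta_pos":[0,0,0.1],"rot":[0,0,0],"fingers":1},{"delta_pos":[0,0,0.1],"rot":[0,0,0],"fingers":1},{"delta_pos":[0,0,0.1],"rot":[0,0,0],"fingers":1},{"delta_pos":[0,0,0],"rot":[0,0,0],"fingers":1},{"delta_pos":[0,0,0],"rot":[0,0,0],"fingers":1}])

```text
clock: 14.3
tcp_pos: [0.57, -0.0602, 0.2324]
orientation: [0.0, -0.082, 0.997, 0.0]
wrist_force: [0.4, 0.2, -1.7]
finger_gap: 0.0193
```

```bash
cat >> h.py <<'E'
def chk(k=8,sv=None):
    F=[];Z=[]
    for i in range(k):
        im,d,W,c=pts('scene',sv); F.append(env.get_state()['wrist_force'])
        hsv=cv2.cvtColor(im,cv2.COLOR_BGR2HSV)
        r=(cv2.inRange(hsv,(0,150,80),(8,255,255))>0)&(abs(W[...,0]-.67)<.03)&(W[...,2]>.12)&(abs(W[...,1]+.05)<.04)
        Z.append(np.median(W[r][:,2]) if r.any() else np.nan)
    print('F',np.mean(F,0),'sd',np.std(F,0),'pointer z',np.array(Z))
E
python3 - <<'E'
from h import *
st();chk();st()
E
```

```text
14.3 [ 0.57   -0.0602  0.2324] yawy 99.4285637205723 [ 0.0001 -0.0822  0.9966  0.    ] F [ 0.3531  0.1956 -1.6606] gap 0.01933516439357757
F [-0.2905  0.0361 -1.553 ] sd [0.5106 0.6064 0.4051] pointer z [0.2375 0.2376 0.2371 0.2371 0.2373 0.2375 0.237  0.2371]
14.7 [ 0.57   -0.0602  0.2323] yawy 99.43015249669429 [ 0.0001 -0.0822  0.9966  0.    ] F [ 0.4607  0.5205 -0.6292] gap 0.019295907656308287
```

>>> arm_command(rows=[{"delta_pos":[0,0,0.1],"rot":[0,0,0],"fingers":1},{"delta_pos":[0,0,0.1],"rot":[0,0,0],"fingers":1},{"delta_pos":[0,0,0.1],"rot":[0,0,0],"fingers":1},{"delta_pos":[0,0,0.1],"rot":[0,0,0],"fingers":1},{"delta_pos":[0,0,0.1],"rot":[0,0,0],"fingers":1},{"delta_pos":[0,0,0.1],"rot":[0,0,0],"fingers":1},{"delta_pos":[0,0,0.1],"rot":[0,0,0],"fingers":1},{"delta_pos":[0,0,0],"rot":[0,0,0],"fingers":1},{"delta_pos":[0,0,0],"rot":[0,0,0],"fingers":1}])

```text
clock: 15.6
tcp_pos: [0.57, -0.0602, 0.2184]
orientation: [0.0, -0.082, 0.997, 0.0]
wrist_force: [0.3, 0.0, -0.2]
finger_gap: 0.0192
```

```bash
python3 - <<'E'
from h import *
st();chk(40);st()
E
```

```text
15.6 [ 0.57   -0.0602  0.2184] yawy 99.42784536351726 [ 0.0001 -0.0822  0.9966  0.    ] F [ 0.3312  0.0157 -0.1949] gap 0.01919206400180903
F [ 0.0157  0.0436 -0.0577] sd [0.4413 0.5552 0.4484] pointer z [0.2231 0.2237 0.2234 0.2232 0.2234 0.2234 0.2233 0.2235 0.2235 0.2235
 0.2236 0.2235 0.2235 0.2237 0.2235 0.2234 0.2235 0.2237 0.2232 0.2234
 0.2233 0.2237 0.2235 0.2233 0.2235 0.2237 0.2236 0.2235 0.2236 0.2237
 0.2232 0.2237 0.2234 0.2229 0.2236 0.2238 0.2233 0.2235 0.2234 0.2232]
17.6 [ 0.57   -0.0602  0.2183] yawy 99.42788454629925 [ 0.0001 -0.0822  0.9966  0.    ] F [1.0414 1.4236 0.2123] gap 0.019376498845315098
```

>>> arm_command(rows=[{"delta_pos":[0,0,0.025],"rot":[0,0,0],"fingers":1},{"delta_pos":[0,0,0],"rot":[0,0,0],"fingers":1},{"delta_pos":[0,0,0],"rot":[0,0,0],"fingers":0.74},{"delta_pos":[0,0,0],"rot":[0,0,0],"fingers":0.7},{"delta_pos":[0,0,0],"rot":[0,0,0],"fingers":0.65},{"delta_pos":[0,0,0],"rot":[0,0,0],"fingers":0.6},{"delta_pos":[0,0,0],"rot":[0,0,0],"fingers":0.5},{"delta_pos":[0,0,0],"rot":[0,0,0],"fingers":0.4},{"delta_pos":[0,0,0],"rot":[0,0,0],"fingers":0.4}], squeeze=20)

```text
clock: 18.5
tcp_pos: [0.57, -0.0602, 0.2178]
orientation: [0.0, -0.082, 0.997, 0.0]
wrist_force: [0.0, -0.7, 0.2]
finger_gap: 0.051
```

```bash
python3 - <<'E'
from h import *
st();chk(10,'r.png');st()
s=cv2.imread('pics/r.png')[110:270,190:360]
cv2.imwrite('pics/r2.png',cv2.resize(s,(510,480),interpolation=cv2.INTER_CUBIC))
E
```

```text
18.5 [ 0.57   -0.0602  0.2178] yawy 99.4280683685405 [ 0.0001 -0.0822  0.9966  0.0001] F [ 0.0463 -0.7194  0.1718] gap 0.051038878176151395
F [-0.038   0.0792  0.0168] sd [0.5774 0.3668 0.5124] pointer z [0.2217 0.2222 0.2221 0.2219 0.2218 0.2222 0.2219 0.2221 0.222  0.2218]
19.0 [ 0.57   -0.0602  0.2178] yawy 99.42873316518504 [ 0.     -0.0822  0.9966  0.    ] F [-0.8566  0.4556  0.1912] gap 0.051297359814769905
```

View pics/r2.png

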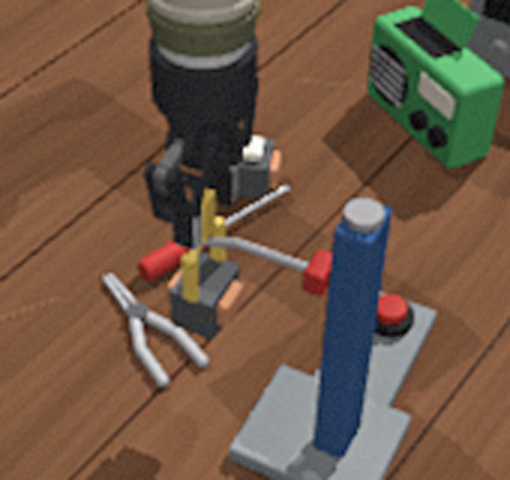

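The transformer hangs free on the hook and the open fingers are clear of it. The pointer is steady at a 35 mm dip. I'm rising, then going over the button.

>>> arm_command(rows=[{"delta_pos":[0,0,-0.2],"rot":[0,0,0],"fingers":0.4},{"delta_pos":[0,0,-0.4],"rot":[0,0,0],"fingers":0.4},{"delta_pos":[0,0,-0.8],"rot":[0,0,0],"fingers":0.4},{"delta_pos":[0,0,-0.8],"rot":[0,0,0],"fingers":0.4},{"delta_pos":[0,0,-0.8],"rot":[0,0,0],"fingers":0.4},{"delta_pos":[0,0,-0.8],"rot":[0,0,0],"fingers":0.4},{"delta_pos":[0,0,-0.8],"rot":[0,0,0],"fingers":0.4},{"delta_pos":[-0.66,0.83,0],"rot":[0,0,0],"fingers":1},{"delta_pos":[-0.66,0.83,0],"rot":[0,0,0],"fingers":1},{"delta_pos":[-0.66,0.83,0],"rot":[0,0,0],"fingers":1},{"delta_pos":[-0.66,0.83,0],"rot":[0,0,0],"fingers":1},{"delta_pos":[-0.66,0.83,0],"rot":[0,0,0],"fingers":1},{"delta_pos":[-0.66,0.83,0],"rot":[0,0,0],"fingers":1},{"delta_pos":[-0.66,0.83,0],"rot":[0,0,0],"fingers":1},{"delta_pos":[-0.66,0.83,0],"rot":[0,0,0],"fingers":1},{"delta_pos":[-0.66,0.83,0],"rot":[0,0,0],"fingers":1},{"delta_pos":[0,0,0],"rot":[0,0,0],"fingers":1}])

```text
clock: 20.7
tcp_pos: [0.6635, 0.1089, 0.3097]
orientation: [0.0, -0.083, 0.997, 0.0]
wrist_force: [-0.0, 0.6, 0.2]
finger_gap: 0.0003
```

```bash
python3 - <<'E'
from h import *
st();chk(4)
im,d,W,c=pts('scene')
hsv=cv2.cvtColor(im,cv2.COLOR_BGR2HSV)
r=(cv2.inRange(hsv,(0,150,80),(8,255,255))>0)&(abs(W[...,0]-.663)<.04)&(abs(W[...,1]-.107)<.04)
P=W[r];print('btn',len(P),P.min(0),P.max(0),np.percentile(P[:,2],[50,80,90,95]))
E
```

```text
20.7 [0.6635 0.1089 0.3097] yawy 99.57948465563754 [ 0.0002 -0.0835  0.9965  0.0004] F [-0.0373  0.6293  0.2102] gap 0.0002917285465086954
F [0.1333 0.3192 0.2349] sd [0.3514 0.3456 0.5391] pointer z [0.2224 0.222  0.2218 0.2218]
btn 79 [0.6503 0.0904 0.0304] [0.6777 0.1297 0.0457] [0.0407 0.043  0.0436 0.0438]
```

>>> arm_command(rows=[{"delta_pos":[0,0,0.9],"rot":[0,0,0],"fingers":1},{"delta_pos":[0,0,0.9],"rot":[0,0,0],"fingers":1},{"delta_pos":[0,0,0.9],"rot":[0,0,0],"fingers":1},{"delta_pos":[0,0,0.9],"rot":[0,0,0],"fingers":1},{"delta_pos":[0,0,0.9],"rot":[0,0,0],"fingers":1},{"delta_pos":[0,0,0.9],"rot":[0,0,0],"fingers":1},{"delta_pos":[0,0,0.9],"rot":[0,0,0],"fingers":1},{"delta_pos":[0,0,0.9],"rot":[0,0,0],"fingers":1},{"delta_pos":[0,0,0.9],"rot":[0,0,0],"fingers":1},{"delta_pos":[0,0,0.9],"rot":[0,0,0],"fingers":1},{"delta_pos":[0,0,0.9],"rot":[0,0,0],"fingers":1},{"delta_pos":[0,0,0.9],"rot":[0,0,0],"fingers":1},{"delta_pos":[0,0,0.9],"rot":[0,0,0],"fingers":1},{"delta_pos":[0,0,0.9],"rot":[0,0,0],"fingers":1},{"delta_pos":[0,0,0],"rot":[0,0,0],"fingers":1},{"delta_pos":[0,0,0],"rot":[0,0,0],"fingers":1}])

```text
clock: 22.55
tcp_pos: [0.6624, 0.106, 0.0582]
orientation: [-0.0, -0.082, 0.997, 0.0]
wrist_force: [0.6, 0.3, 0.7]
finger_gap: -0.0001
```

```bash
python3 - <<'E'
from h import *
chk(20);st()
E
```

```text
F [-0.0168 -0.1105 -0.1887] sd [0.4041 0.5356 0.577 ] pointer z [0.2218 0.2219 0.2217 0.2221 0.2222 0.2211 0.222  0.2218 0.2217 0.2219
 0.222  0.2218 0.2217 0.2218 0.222  0.2213 0.2216 0.2224 0.2215 0.2217]
23.55 [0.6627 0.1067 0.0578] yawy 99.4308397165972 [-0.     -0.0822  0.9966  0.0001] F [-0.3808  1.3126 -0.9574] gap 6.739138812280284e-05
```

>>> arm_command(rows=[{"delta_pos":[0,0,0.15],"rot":[0,0,0],"fingers":1},{"delta_pos":[0,0,0.15],"rot":[0,0,0],"fingers":1},{"delta_pos":[0,0,0.1],"rot":[0,0,0],"fingers":1},{"delta_pos":[0,0,0.1],"rot":[0,0,0],"fingers":1},{"delta_pos":[0,0,0.1],"rot":[0,0,0],"fingers":1},{"delta_pos":[0,0,0],"rot":[0,0,0],"fingers":1}])

```text
clock: 24.15
tcp_pos: [0.6624, 0.1067, 0.0454]
orientation: [-0.0, -0.082, 0.997, 0.0]
wrist_force: [0.1, 0.5, -0.1]
finger_gap: -0.0001
```

The hook is motionless. I keep pressing until the force passes 5 N.

>>> arm_command(rows=[{"delta_pos":[0,0,0.1],"rot":[0,0,0],"fingers":1},{"delta_pos":[0,0,0.1],"rot":[0,0,0],"fingers":1},{"delta_pos":[0,0,0.1],"rot":[0,0,0],"fingers":1},{"delta_pos":[0,0,0],"rot":[0,0,0],"fingers":1}])

```text
clock: 24.55
tcp_pos: [0.6628, 0.1067, 0.0397]
orientation: [0.0, -0.082, 0.997, 0.0]
wrist_force: [-0.5, 0.4, 1.2]
finger_gap: -0.0002
```

>>> arm_command(rows=[{"delta_pos":[0,0,0.08],"rot":[0,0,0],"fingers":1},{"delta_pos":[0,0,0],"rot":[0,0,0],"fingers":1}])

```text
clock: 24.75
tcp_pos: [0.6628, 0.1067, 0.0383]
orientation: [0.0, -0.082, 0.997, 0.0]
wrist_force: [0.1, -0.7, 2.0]
finger_gap: -0.0001
```

>>> arm_command(rows=[{"delta_pos":[0,0,0.08],"rot":[0,0,0],"fingers":1},{"delta_pos":[0,0,0.06],"rot":[0,0,0],"fingers":1},{"delta_pos":[0,0,0],"rot":[0,0,0],"fingers":1}])

```text
clock: 25.05
tcp_pos: [0.6628, 0.1067, 0.0355]
orientation: [0.0, -0.082, 0.997, 0.0]
wrist_force: [-0.2, 0.0, 3.6]
finger_gap: -0.0001
```

>>> arm_command(rows=[{"delta_pos":[0,0,0.06],"rot":[0,0,0],"fingers":1},{"delta_pos":[0,0,0],"rot":[0,0,0],"fingers":1}])

```text
clock: 25.25
tcp_pos: [0.6628, 0.1067, 0.0343]
orientation: [0.0, -0.082, 0.997, 0.0]
wrist_force: [-0.0, -0.1, 4.3]
finger_gap: -0.0001
```

>>> arm_command(rows=[{"delta_pos":[0,0,0.04],"rot":[0,0,0],"fingers":1},{"delta_pos":[0,0,0],"rot":[0,0,0],"fingers":1}])

```text
clock: 25.45
tcp_pos: [0.6628, 0.1067, 0.034]
orientation: [0.0, -0.082, 0.997, 0.0]
wrist_force: [-2.3, -0.4, 7.4]
finger_gap: -0.0001
```

>>> arm_command(rows=[{"delta_pos":[0,0,0.03],"rot":[0,0,0],"fingers":1},{"delta_pos":[0,0,0],"rot":[0,0,0],"fingers":1}])

```text
clock: 25.65
tcp_pos: [0.6628, 0.1067, 0.034]
orientation: [0.0, -0.082, 0.997, -0.0]
wrist_force: [-2.6, -0.9, 10.0]
finger_gap: 0.0001
```

Bottomed out: 10 N with no further travel. I hold briefly, then back off upward.

>>> arm_command(rows=[{"delta_pos":[0,0,0],"rot":[0,0,0],"fingers":1},{"delta_pos":[0,0,0],"rot":[0,0,0],"fingers":1},{"delta_pos":[0,0,0],"rot":[0,0,0],"fingers":1},{"delta_pos":[0,0,-0.2],"rot":[0,0,0],"fingers":1},{"delta_pos":[0,0,-0.4],"rot":[0,0,0],"fingers":1},{"delta_pos":[0,0,-0.8],"rot":[0,0,0],"fingers":1},{"delta_pos":[0,0,-0.8],"rot":[0,0,0],"fingers":1},{"delta_pos":[0,0,-0.8],"rot":[0,0,0],"fingers":1},{"delta_pos":[0,0,-0.8],"rot":[0,0,0],"fingers":1},{"delta_pos":[0,0,-0.8],"rot":[0,0,0],"fingers":1},{"delta_pos":[0,0,-0.8],"rot":[0,0,0],"fingers":1},{"delta_pos":[0,0,-0.8],"rot":[0,0,0],"fingers":1},{"delta_pos":[0,0,0],"rot":[0,0,0],"fingers":1}])

```text
clock: 26.95
tcp_pos: [0.664, 0.1068, 0.1591]
orientation: [0.002, -0.082, 0.997, -0.0]
wrist_force: [0.3, -0.4, 0.1]
finger_gap: -0.0003
```

```bash
python3 - <<'E'
from h import *
chk(8,'f.png');st()
s=cv2.imread('pics/f.png');cv2.imwrite('pics/f2.png',cv2.resize(s,(768,576)))
E
```

```text
F [-0.045  0.082 -0.13 ] sd [0.2031 0.425  0.2562] pointer z [0.2219 0.222  0.2216 0.2216 0.2218 0.2219 0.2217 0.222 ]
27.35 [0.6622 0.1067 0.1558] yawy 99.42837465989342 [-0.0008 -0.0822  0.9966  0.0001] F [-0.0706 -0.5782 -0.2304] gap -0.0004230426869062692
```

View pics/f2.png

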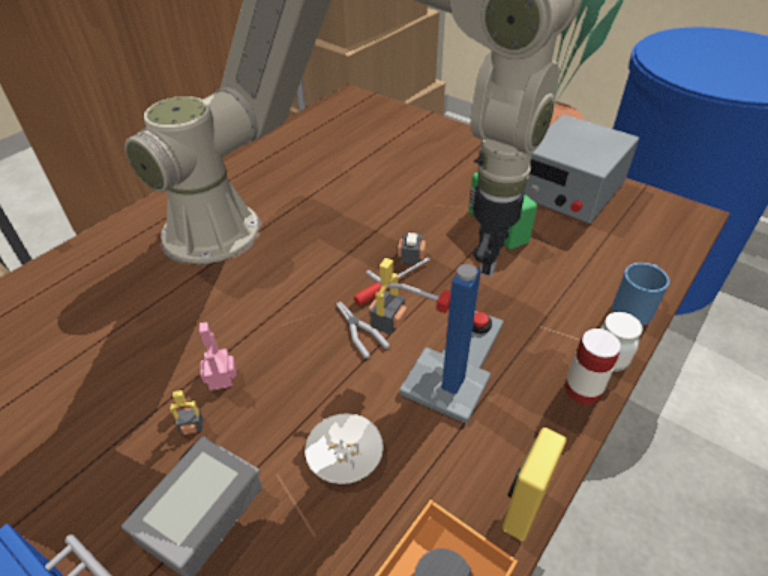

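The final view shows the transformer hanging on the hook at (388,300), the gripper clear at (490,250), and everything else where it was. I'm handing in.

```bash
python3 -c "
from workcell import env
print(env.hand_in())"
```

```text
the job is handed in; nothing more can be done
None
```

The transformer is hanging still on the balance's hook, the hold button has been pressed fully down, and the job was handed in at about 27 s of the 72 s allowed.

- **Hanging:** I gripped the larger yellow-strapped transformer by its tab, threaded its eye over the hook and eased it down at about 20 mm/s. I let go only when the wrist force averaged about −0.06 N. The hook's pointer settled 35 mm below its unloaded position, which makes the weight about 3.5 N. On release it sank only about 1.4 mm, about 0.5 mm of it my own last lowering step, and showed no bobbing.
- **Button:** Before pressing, the pointer was steady to within about 1 mm for 1 s. I pressed until the button stopped moving, at 10 N.
- **Final check:** After I backed off, the pointer had not moved, the gripper was touching nothing, and the other objects looked unmoved in the last scene picture.
- **Disagreements and faults:** The scene and top cameras disagreed by about 4 mm in y, so I went by the wrist camera. The first three move calls were refused for missing keys, with no motion.

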